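# Draw a cold tube from its deep pocket with sprung tongs and seat it in the monitor

### The job

Take the sprung tongs from their stand and use them to grip the purple-capped tube down in its deep pocket of the aluminium cooling block and draw it out; the fingers must not touch the tube, and no jaw may squeeze it with more than 25 N. Stand it in the round socket of the white thaw monitor and, with the tongs, press it down on the sprung foot inside until that pushes back with about 8 N (never above 12 N), then let go and hang the tongs back in their stand. Leave the tube in the socket, and leave the green-capped tube and everything else where it is.

Things in the scene. Friction and masses are not known exactly. Their poses are not given: they have to be found in the camera images.
- tongs: Sprung tongs hanging tips down: dark bridge with a steel cross bar along own x (84 mm over its end collars, 18 mm wide, underside at z = 102 mm) and two jaws that slide on it along own y. 113 mm tall, 130 g. Origin midway between the open jaw tips, z up. Squeeze along y at point tongs_grip.
- tongs_grip (a point): Middle of the grip, 80 mm above the tips, midway between two blue plates (20 mm wide in x, z = 57 to 113 mm; flat outer faces 32 mm apart when open). A ledge at z = 51 to 57 mm juts to y = +-21 mm: keep fingertips above it. Springs hold the jaws open, 1.2 N per mm of each jaw's travel: at 28.5 mm (2 N) the tongs can be carried still open, at 24 to 25 mm (4.5 N) they grip a cap.
- jaw_left: Jaw on the tongs' +y side; origin and axes as the tongs' when open; moves up to 4.8 mm to -y when squeezed. Finger force beyond the spring's goes to the tube. Below z = 51 mm a steel blade 10.5 mm wide in x, outer face 12.3 mm from the middle when open. V faces in its lowest 10 mm grip the cap (15 mm clear between jaws when open); a stop juts in at z = 11.5 mm and can bear on the cap's top.
- jaw_right: Mirror image of jaw_left on the tongs' -y side; moves to +y when squeezed.
- stand: Fixed tongs stand: grey base 100 x 60 x 8 mm, two aluminium posts at own x = +-30 mm (52 mm clear between them), 126 mm tall, each with a notch 24 mm wide in y, floor at z = 116 mm, in which the tongs' bar lies, collars outside the posts; play 5 mm in x, 3 mm in y. Origin: centre of underside. Hung there, the tongs' origin is 14 mm above it, with the same axes (a half turn about z is as good).
- cold_block: Fixed aluminium block, blue jacket, 100 x 60 x 78 mm, origin at centre of underside. Two pockets at own x = +-24 mm, y = 0: a slot 17 (x) by 28.6 mm (y) down to z = 26, then a round seat of 12 mm diameter to z = 6 mm where the tube stands. A spring plunger in the seat presses on the tube's side with 2.5 N: drawing it out takes several N. Jaws fit in only with the tongs' y along the block's y.
- tube_purple: Sample tube with purple screw cap in one of the two pockets of the block: 40 mm tall, origin at the centre of its bottom, z up. Body 10.4 mm in diameter up to z = 30 mm, cap 12.4 mm in diameter from z = 30 to 40 mm. 10 to 20 g.
- tube_green: Same kind of tube with a green cap in the other pocket; stays there.
- monitor: Fixed white thaw monitor, 90 x 80 x 45 mm, small dark display on its front; origin at centre of underside, z up. The socket is at the middle of its top.
- socket_mouth (a point): Centre of the monitor's round socket (12 mm diameter, dark bezel), in its top face. In it, 7 to 22 mm below the mouth (set anew each time, cannot be seen), is the flat top of a sprung foot: it yields 2.5 N per mm over 7 mm, then is rigid. A tube let go there stays standing on the foot, cap above the mouth.
- lysis_bottle: Brown bottle with black cap, 44 x 44 x 88 mm, bystander; origin at centre of underside.
- timer: Pale bench timer, 68 x 62 x 19 mm, bystander; origin at centre of underside.
- dish: Petri dish with reddish filling, 56 x 56 x 15 mm, bystander; origin at centre of underside.

How it is judged (in metres and radians):
On the way, in this order (a step that is already met when the one before it is completed fails the run):
1. both jaws grip the purple-capped tube while it still stands down in its pocket (contact force between each of jaw_left, jaw_right and tube_purple above 1 N and z of tube_purple in the frame of cold_block below 0.012 m), for 0.2 s.
2. the tube is drawn up clear of the block in the tongs (contact force between each of jaw_left, jaw_right and tube_purple above 0.5 N and z of tube_purple in the frame of cold_block above 0.078 m), for 0.1 s.
3. the tube stands in the socket and the tongs press it down on the sprung foot with 6 N or more (contact force between tube_purple and monitor above 6 N and contact force between tongs and tube_purple above 3 N and horizontal distance between tube_purple and socket_mouth below 0.003 m and angle between tube_purple's own z axis and vertical below 0.15 rad and z of tube_purple in the frame of socket_mouth below -0.006 m), for 0.2 s.
At the end, for the whole second after the job is handed in: The purple tube rests in the socket (bottom 5 mm or more below the mouth, within 4 mm of its centre, leaning under 0.25 rad); the tongs hang at rest in the stand notches (10 mm sideways, 4 mm in height, 0.12 rad); the green tube has not moved 5 mm (horizontal distance between tube_purple and socket_mouth below 0.004 m and z of tube_purple in the frame of socket_mouth below -0.005 m and angle between tube_purple's own z axis and vertical below 0.25 rad and linear speed of tube_purple below 0.02 m/s and horizontal distance between tongs and stand below 0.01 m and z of tongs in the frame of stand between 0.01 and 0.018 m and angle between tongs's own z axis and vertical below 0.12 rad and linear speed of tongs below 0.05 m/s and distance of tube_green from where it was at the start of the episode below 0.005 m); the robot touches nothing.
It fails at once if a finger or the arm touches the purple-capped tube (contact force between any of the fingers, the arm and tube_purple above 0.3 N).
It fails at once if a jaw squeezes the tube with more than 25 N (contact force between any of jaw_left, jaw_right and tube_purple above 25 N).
It fails at once if the tube is pressed into the monitor with more than 13 N (contact force between tube_purple and monitor above 13 N).
It fails at once if the green-capped tube, the bottle, the timer or the dish is shifted by more than 20 mm (distance of any of tube_green, lysis_bottle, timer, dish from where it was at the start of the episode above 0.02 m).
It also fails if it takes over 72 s, if anything falls off the work surface, if the arm or the gripper's body presses on something with over 40 N, if the wrist force passes 120 N, or if a joint passes its speed limit or range.

### The arm

A 6-joint arm with a two-finger parallel gripper is mounted at the origin on a cart in front of the work surface, level with it; the furniture and walls round the work are solid. World frame = base frame: x ahead of the robot, y to its left, z up, the work surface at z = 0. Lengths are in mm, angles in rad, forces in N, time in s.
With the tool pointing down it reaches from about 350 to 775 mm from the base axis. Payload 7.3 kg.
Tool frame: the origin (TCP) lies at the very end of the fingers, on their centre line; the grasp point (between the pads) lies 19 mm behind it; z points along the fingers, y is the line along which they close (so a half turn about z gives the same grasp; the last joint's range is limited). The gripper opens to 92 mm and grips with 3 to 60 N. Pads are 19 mm wide; open, the fingers measure 130 mm over their backs; the gripper's body (75 mm by 190 mm) begins 47 mm behind the grasp point.
Start: joints at [-1.414, 0.342, 1.524, -0, 1.275, -0.146], TCP at [156.574, -501.128, 226.741] pointing down, gripper open.
Joint ranges: [-2.53, 2.53], [-0.77, 2.02], [0.04, 2.7], [-1, 4.14], [0.28, 2.66], [-3.11, 3.11]. Speed limits (rad/s): [2.57, 2.57, 3.14, 3.14, 3.14, 3.14].

### API

Orientations are given as [roll, pitch, yaw] about the fixed x, y, z axes, in that order (R = Rz(yaw) Ry(pitch) Rx(roll)).
In Python, from plant import * gives the robot as it stands.
- The arm moves only by the tool arm_command, never from a script. Its arguments are lists of equal length, an entry for each row: "gripper": the finger opening in mm, from 0 to 91.8; "dp": the shift along the tool's x, y, z in units of 25 mm (1.0 is 25 mm), a list of three; "twist": the turn about the tool's z in units of 5 degrees (1.0 is 5 degrees). A call has exactly 5 rows; each row shifts and turns the commanded pose from where the row before left it, along the tool's axes as they then stand; what a row does not reach is not made up. A row lasts 1/8 s, in which the tool goes at most 62.5 mm and 10.7 degrees, less where a joint would pass 70% of its speed; a pose out of reach is approached as far as the arm can. A call is refused whole if a number of a shift passes 1 or a number of a turn 1, either way. A call with a gripper value outside its range is refused whole. The fingers move at their own pace and stop on an object; the grip force is fixed at half the most. Time passes only in rows, so rows that do not move let the fingers close, or fill a call up. It gives the time, the measured TCP pose, the force, the opening and the grip force at its end, in the units of the state.
- get_obs(): the state, without advancing time (a new reading comes with each control period).
- capture(name): name is "scene" or "top" or "wrist"; returns the picture (420x560x3 uint8, red, green, blue); there is no depth.
- get_calibration(name): a dict with "mtx" (3x3 intrinsics, pixels), "dist_coeffs" ([k1, k2, p1, p2, k3] as OpenCV has them; the pictures are not rectified), "position" and "attitude" of the camera in the world; the wrist camera has in their place "mount" (4x4, takes a point from camera to tool coordinates, whose origin is the TCP and whose axes are the flange's). Camera axes: x right, y down, z forward; pixel columns grow to the right and rows downward; lengths in mm; the calibration is good to about 2 mm. A picture is of the moment at which its call begins: read the wrist's pose just before it. get_calibration takes no time and is no camera call.
- close_job(): hands the job in; it is judged then, once.
The state is a dict: "time": time; "joint_positions": joint angles; "dq": joint speeds; "tau": joint torques, N m; "tool_pos": TCP position; "tcp_rot": TCP orientation; "contact_force": force on the tool from outside, world axes, zero at the start; "moment": the same for the moment, N m; "grip_width": finger opening in mm; "finger_force": force on a finger pad.
Only numpy, scipy, OpenCV 4.12 (cv2) and the standard library are available. Lean on these libraries where they do the work, as an engineer would, in place of code of your own. Each camera call takes 0.05 s, during which the arm holds its last target. There are 200 camera calls.

## Working session

There is one attempt and no reset: what is moved stays moved. The work goes in short steps, Python scripts to look and compute and a tool call to move; the robot and the scene stay as the last step left them, time stands still between calls to the robot, and variables do not carry over. Pictures are saved under pics/ and viewed, at most 10 in all, crops included, and the job is handed in when it is done.

Besides the shell and the picture viewer there is one more tool, called after "Emit:" by a JSON object that holds its "api" and its "payload", one argument or row to a line. arm_command: Moves the arm, as the interface text tells. Its arguments: {"type":"object","properties":{"gripper":{"type":"array"},"dp":{"type":"array"},"twist":{"type":"array"}},"required":["gripper","dp","twist"]}

```bash
mkdir -p pics; ls; python3 - <<'E'
from plant import *
import cv2
o=get_obs();print(o)
for n in("scene","top","wrist"):
    print(n,get_calibration(n))
for n in("scene","top"):
    cv2.imwrite(f"pics/{n}0.png",capture(n)[:,:,::-1])
E
```

```text
pics
{'time': 0.0, 'joint_positions': array([-1.41402710e+00,  3.42727409e-01,  1.52499804e+00,  1.07241509e-05,
        1.27537068e+00, -1.46014430e-01]), 'dq': array([ 0.0003936 , -0.0011171 ,  0.00040371, -0.0005449 ,  0.00158104,
        0.001728  ]), 'tau': array([-1.48099913e-03, -4.31247139e+01, -2.44220710e+01,  7.14990450e-02,
        5.59742725e-02, -1.25500501e-04]), 'tool_pos': array([ 156.49937089, -500.723728  ,  226.04913928]), 'tcp_rot': array([-3.14010667e+00, -2.28895840e-04,  3.02780360e-01]), 'contact_force': array([0.89829318, 0.28399782, 1.12498593]), 'moment': array([-0.01327223, -0.01419879,  0.04382263]), 'finger_force': 0.0, 'grip_width': 91.75752153679252}
scene {'mtx': array([[417.26219351,   0.        , 284.6343268 ],
       [  0.        , 417.26219351, 204.86316559],
       [  0.        ,   0.        ,   1.        ]]), 'dist_coeffs': array([-0.05585325,  0.        ,  0.        ,  0.        ,  0.        ]), 'position': array([ 59.63279746, 644.75382392, 578.85090162]), 'attitude': array([-2.13358522,  0.01212887, -2.52573826])}
top {'mtx': array([[458.986
[... 260 characters left out ...]
,  15.27192615, 949.81072435]), 'attitude': array([-2.99625264, -0.02580055, -1.57864274])}
wrist {'mtx': array([[294.83478994,   0.        , 277.62204745],
       [  0.        , 294.83478994, 213.97392266],
       [  0.        ,   0.        ,   1.        ]]), 'dist_coeffs': array([-0.02690291,  0.        ,  0.        ,  0.        ,  0.        ]), 'mount': array([[-2.58486436e-04, -9.54287124e-01, -2.98891316e-01,
         7.97850634e+01],
       [ 9.99999605e-01, -5.00866114e-04,  7.34326286e-04,
         1.03173009e+00],
       [-8.50462651e-04, -2.98891008e-01,  9.54286876e-01,
        -1.59316639e+02],
       [ 0.00000000e+00,  0.00000000e+00,  0.00000000e+00,
         1.00000000e+00]])}
```

View pics/scene0.png

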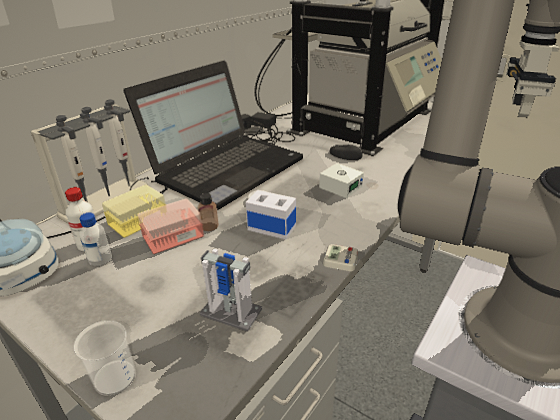

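View pics/top0.png

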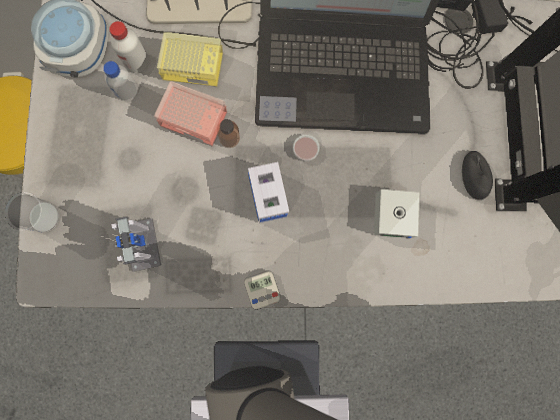

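The scene view shows the stand with tongs at (230,285), the block at (270,213) and the monitor at (342,180). In the top view the stand is at (135,242), the block at (268,192) and the socket at (399,212).

```bash
cat > h.py <<'E'
from plant import *
import cv2, numpy as np
from scipy.spatial.transform import Rotation as Ro
def pose(n,o=None):
    c=get_calibration(n)
    if n=="wrist":
        R=Ro.from_euler('xyz',o['tcp_rot']).as_matrix(); m=np.array(c['mount'])
        return c,R@m[:3,:3],o['tool_pos']+R@m[:3,3]
    return c,Ro.from_euler('xyz',c['attitude']).as_matrix(),np.array(c['position'])
def ray(n,px,z,o=None):
    c,R,p=pose(n,o)
    u=cv2.undistortPoints(np.array(px,float).reshape(-1,1,2),c['mtx'],c['dist_coeffs']).reshape(-1,2)
    d=np.c_[u,np.ones(len(u))]@R.T
    return p+d*((np.array(z)-p[2])/d[:,2])[:,None]
def proj(n,P,o=None):
    c,R,p=pose(n,o)
    return cv2.projectPoints((np.array(P,float).reshape(-1,3)-p)@R,np.zeros(3),np.zeros(3),c['mtx'],c['dist_coeffs'])[0].reshape(-1,2)
E
python3 - <<'E'
from h import *
im=cv2.imread("pics/top0.png")
cr=[cv2.resize(im[y-35:y+35,x-35:x+35],(390,390),interpolation=cv2.INTER_CUBIC) for x,y in((137,243),(268,192))]
cv2.imwrite("pics/c0.png",np.hstack(cr))
print(ray("top",[(399,212),(267,178),(269,202),(135,242),(268,192)],[45,78,78,110,78]))
hsv=cv2.cvtColor(im,cv2.COLOR_BGR2HSV)
w=((hsv[...,1]<40)&(hsv[...,2]>200)).astype(np.uint8)
for x,y,nm in((268,192,78),(399,212,45)):
    m=np.zeros_like(w);m[y-35:y+35,x-35:x+35]=w[y-35:y+35,x-35:x+35]
    cs=max(cv2.findContours(m,0,2)[0],key=cv2.contourArea)
    b=cv2.boxPoints(cv2.minAreaRect(cs));P=ray("top",b,nm);print(P.round(1),P.mean(0).round(1),np.linalg.norm(np.diff(P,axis=0),axis=1))
E
```

```text
[[ 5.20048872e+02 -2.62950801e+02  4.50000000e+01]
 [ 5.83271389e+02  3.79385408e+00  7.80000000e+01]
 [ 5.36129607e+02  2.15348816e-01  7.80000000e+01]
 [ 4.57738357e+02  2.47232181e+02  1.10000000e+02]
 [ 5.55678760e+02  2.02034497e+00  7.80000000e+01]]
[[602.6  40.9  78. ]
 [615.6 -17.4  78. ]
 [518.7 -37.1  78. ]
 [506.3  20.3  78. ]] [560.8   1.6  78. ] [59.67800709 98.86576401 58.71920794]
[[ 476.1 -220.9   45. ]
 [ 565.7 -227.8   45. ]
 [ 562.9 -306.8   45. ]
 [ 472.6 -298.6   45. ]] [ 519.3 -263.5   45. ] [89.92113929 78.98967392 90.5895645 ]
```

View pics/c0.png

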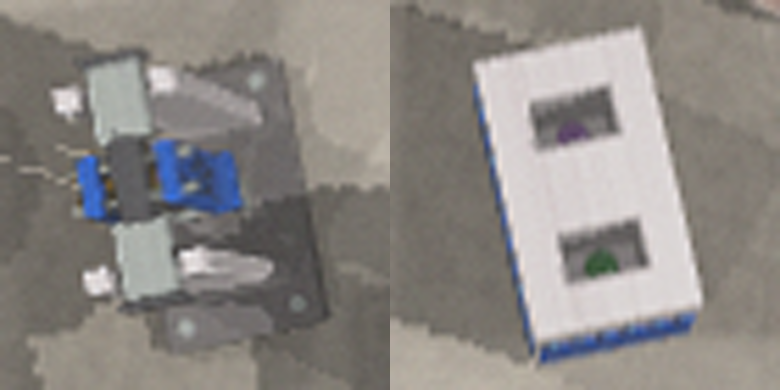

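Top crops show the purple cap in the far (+x) pocket (about world 584, 6) and green in the near one. The block is turned about 11.8° and the tongs' bar about 10°. Next I go and look at each from near, monitor first.

Emit:
{"api": "arm_command", "payload": {
  "gripper": [91.8, 91.8, 91.8, 91.8, 91.8],
  "dp": [
    [0.9, -0.48, 0],
    [0.9, -0.48, 0],
    [0.9, -0.48, 0],
    [0.9, -0.48, 0],
    [0.9, -0.48, 0]
  ],
  "twist": [0.7, 0.7, 0, 0, 0]
}}

```text
time: 0.72
tool_pos: [253.9, -417.6, 226.4]
tcp_rot: [-3.141, 0.0, 0.181]
contact_force: [0.6, 0.6, -1.1]
grip_width: 91.8
finger_force: 0.0
```

Emit:
{"api": "arm_command", "payload": {
  "gripper": [91.8, 91.8, 91.8, 91.8, 91.8],
  "dp": [
    [0.9, -0.48, 0],
    [0.9, -0.48, 0],
    [0.9, -0.48, 0],
    [0.9, -0.48, 0],
    [0.9, -0.48, 0]
  ],
  "twist": [0, 0, 0, 0, 0]
}}

```text
time: 1.35
tool_pos: [353.8, -338.4, 226.4]
tcp_rot: [-3.141, 0.0, 0.181]
contact_force: [0.5, -0.6, -0.2]
grip_width: 91.8
finger_force: 0.0
```

Emit:
{"api": "arm_command", "payload": {
  "gripper": [91.8, 91.8, 91.8, 91.8, 91.8],
  "dp": [
    [0.9, -0.48, 0],
    [0.9, -0.48, 0],
    [0.9, -0.48, 0],
    [0.9, -0.48, 0],
    [0, 0, 0]
  ],
  "twist": [0, 0, 0, 0, 0]
}}

```text
time: 1.98
tool_pos: [433.8, -274.8, 226.3]
tcp_rot: [-3.141, 0.0, 0.183]
contact_force: [-0.4, -1.7, 0.5]
grip_width: 91.7
finger_force: 0.0
```

```bash
python3 - <<'E'
from h import *
o=get_obs();im=capture("wrist")[:,:,::-1].copy();print(o['time'],o['tool_pos'],o['tcp_rot'],o['joint_positions'])
cv2.imwrite("pics/w1.png",im);print(proj("wrist",[(519.3,-263.5,45)],o))
np.save("o1.npy",[o],allow_pickle=True)
E
```

```text
1.975 [ 433.83707573 -274.76068792  226.26860908] [-3.14093932e+00  4.51306532e-04  1.83014024e-01] [-7.13929226e-01  3.21865544e-01  1.55511000e+00  5.76910881e-05
  1.26540926e+00  6.73835857e-01]
[[280.45264783 115.98100185]]
```

View pics/w1.png

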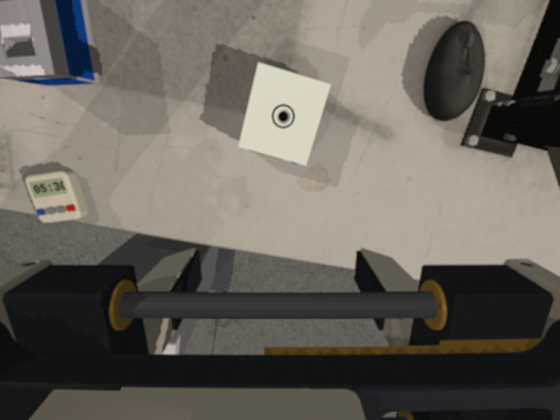

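Emit:
{"api": "arm_command", "payload": {
  "gripper": [91.8, 91.8, 91.8, 91.8, 91.8],
  "dp": [
    [0.5, -1, 0],
    [0.5, -1, 0],
    [0.5, -1, 0],
    [0.5, -1, 0],
    [0.5, -1, 0]
  ],
  "twist": [0, 0, 0, 0, 0]
}}

```text
time: 2.65
tool_pos: [471.7, -141.6, 226.6]
tcp_rot: [3.141, 0.001, 0.179]
contact_force: [0.3, -0.0, 0.3]
grip_width: 92.0
finger_force: 0.0
```

Emit:
{"api": "arm_command", "payload": {
  "gripper": [91.8, 91.8, 91.8, 91.8, 91.8],
  "dp": [
    [0.5, -1, 0],
    [0.5, -1, 0],
    [0.5, -1, 0],
    [0.5, -1, 0],
    [0, 0, 0]
  ],
  "twist": [0, 0, 0, 0, 0]
}}

```text
time: 3.28
tool_pos: [503.3, -33.8, 226.6]
tcp_rot: [3.142, 0.0, 0.182]
contact_force: [1.1, -0.2, 0.2]
grip_width: 91.5
finger_force: 0.0
```

```bash
python3 - <<'E'
from h import *
o=get_obs();im=capture("wrist")[:,:,::-1].copy();print(o['time'],o['tool_pos'],o['tcp_rot'])
cv2.imwrite("pics/w2.png",im)
np.save("o2.npy",[o],allow_pickle=True)
E
```

```text
3.275 [503.25764025 -33.81722274 226.5640801 ] [3.14150176e+00 4.27580435e-04 1.82215509e-01]
```

Emit:
{"api": "arm_command", "payload": {
  "gripper": [91.8, 91.8, 91.8, 91.8, 91.8],
  "dp": [
    [-0.3, -1, 0],
    [-0.3, -1, 0],
    [-0.3, -1, 0],
    [-0.3, -1, 0],
    [-0.3, -1, 0]
  ],
  "twist": [0, 0, 0, 0, 0]
}}

```text
time: 3.95
tool_pos: [443.6, 81.1, 226.7]
tcp_rot: [3.141, 0.0, 0.179]
contact_force: [-0.3, 0.5, -0.4]
grip_width: 91.7
finger_force: 0.0
```

Emit:
{"api": "arm_command", "payload": {
  "gripper": [91.8, 91.8, 91.8, 91.8, 91.8],
  "dp": [
    [-0.3, -1, 0],
    [-0.3, -1, 0],
    [-0.3, -1, 0],
    [-0.3, -1, 0],
    [0, 0, 0]
  ],
  "twist": [0, 0, 0, 0, 0]
}}

```text
time: 4.58
tool_pos: [396.3, 174.7, 226.7]
tcp_rot: [3.141, 0.0, 0.182]
contact_force: [-0.2, 0.5, 0.0]
grip_width: 91.5
finger_force: 0.0
```

```bash
python3 - <<'E'
from h import *
o=get_obs();im=capture("wrist")[:,:,::-1].copy();print(o['time'],o['tool_pos'],o['tcp_rot'])
cv2.imwrite("pics/w3.png",im)
np.save("o3.npy",[o],allow_pickle=True)
o2=np.load("o2.npy",allow_pickle=True)[0]
a=proj("wrist",[(584.3,6.5,78)],o2)[0];b=proj("wrist",[(457.7,247,115)],o)[0];print(a,b)
im2=cv2.imread("pics/w2.png");cr=[]
for i,c in((im2,a),(im,b)):
    x,y=[int(max(q,65)) for q in c];print(x-65,y-65);cr.append(cv2.resize(i[y-65:y+65,x-65:x+65],(390,390)))
cv2.imwrite("pics/c1.png",np.hstack(cr))
E
```

```text
4.575 [396.25128355 174.66000252 226.70591956] [3.14113745e+00 1.05369211e-04 1.81645387e-01]
[250.98067333 114.42612804] [208.24165023 129.59123759]
185 49
143 64
```

View pics/c1.png

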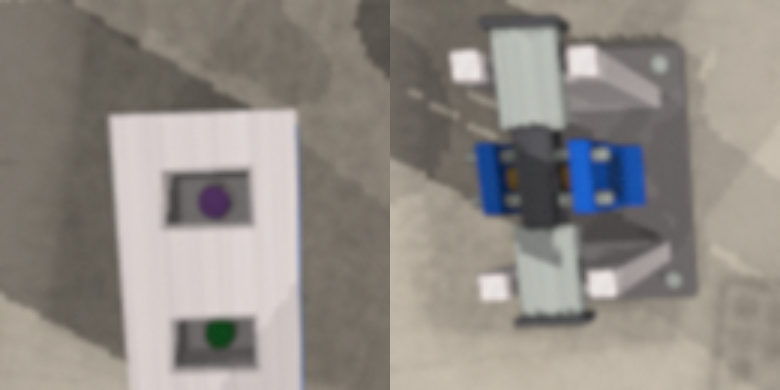

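```bash
python3 - <<'E'
from h import *
o2=np.load("o2.npy",allow_pickle=True)[0];o3=np.load("o3.npy",allow_pickle=True)[0];o1=np.load("o1.npy",allow_pickle=True)[0]
f=lambda p:[( (x-390)/3+143,y/3+64) for x,y in p]
P=ray("wrist",f([(467,66),(583,62),(495,286),(602,282)]),126,o3);print(P.round(1),P.mean(0))
v=P[0]+P[1]-P[2]-P[3];print("stand yaw",np.degrees(np.arctan2(v[1],v[0])),np.linalg.norm(v)/2)
C=ray("wrist",f([(524,23),(553,319)]),127,o3);v=C[0]-C[1];print("bar",C.round(1),C.mean(0),np.degrees(np.arctan2(v[1],v[0])),np.linalg.norm(v))
B=ray("wrist",f([(478,179),(592,176)]),127,o3);print("plates",B.round(1),B.mean(0),np.linalg.norm(B[0]-B[1]))
g=lambda p:[(x/3+185,y/3+49) for x,y in p]
K=ray("wrist",g([(163,171),(250,169),(252,225),(168,227)]),78,o2);print("pocket",K.round(1),K.mean(0),np.linalg.norm(np.diff(K,axis=0),axis=1))
K2=ray("wrist",g([(173,318),(254,317),(257,367),(177,370)]),78,o2);print("pocket2",K2.round(1),K2.mean(0))
v=K.mean(0)-K2.mean(0);print(np.degrees(np.arctan2(v[1],v[0])),np.linalg.norm(v))
print("cap",ray("wrist",g([(215,202)]),46,o2))
E1=ray("wrist",g([(110,116),(297,111)]),78,o2);print("far edge",E1,np.linalg.norm(E1[0]-E1[1]))
im=cv2.imread("pics/w1.png");
m=(cv2.cvtColor(im,6)[90:140,260:310]<90).astype(np.uint8)
n,l,s,c=cv2.connectedComponentsWithStats(m);print(s,c+[260,90]);
print("sock",ray("wrist",[(283.5,116)],45,o1))
E
```

```text
[[487.1 280.6 126. ]
 [493.6 249.4 126. ]
 [428.7 267.9 126. ]
 [435.4 237.2 126. ]] [461.18651109 258.79721776 126.        ]
stand yaw 12.093937573476051 59.625917155756696
bar [[500.5 266.  127. ]
 [422.3 249.9 127. ]] [461.36399617 257.96378142 127.        ] 11.601511804970816 79.83794699692326
plates [[457.9 274.9 127. ]
 [464.4 243.3 127. ]] [461.15801757 259.08984594 127.        ] 32.237660498430586
pocket [[590.1  19.   78. ]
 [595.8  -9.   78. ]
 [578.5 -12.7  78. ]
 [572.8  14.8  78. ]] [584.30970071   3.05112339  78.        ] [28.57997425 17.67389634 28.06641312]
pocket2 [[543.4   8.7  78. ]
 [548.8 -18.6  78. ]
 [532.  -22.6  78. ]
 [525.9   4.7  78. ]] [537.50693172  -6.93355918  78.        ]
12.04268268758383 47.855961705041395
cap [[583.67527062   2.85100974  46.        ]]
far edge [[603.68146709  38.34920259  78.        ]
 [615.99227749 -20.8254039   78.        ]] 60.44162560898805
[[   0    0   50   50 2429]
 [  19   22    9   10   71]] [[284.5442569  114.45203788]
 [282.98591549 116.14084507]]
sock [[ 519.89373782 -266.80021866   45.        ]]
```

The crops show purple cap at (215,202) and the tongs' bar seen squarely; sizes agree (pocket 28.6×17.6, post spacing 59.6, plates 32.2). Stand/tongs are at (461.2, 258.9), yaw 12°.

Emit:
{"api": "arm_command", "payload": {
  "gripper": [91.8, 91.8, 91.8, 91.8, 91.8],
  "dp": [
    [0, 0, 0],
    [0.81, -0.69, 0],
    [0.81, -0.69, 0],
    [0.81, -0.69, 0],
    [0.81, -0.69, 0]
  ],
  "twist": [-0.32, 0, 0, 0, 0]
}}

```text
time: 5.25
tool_pos: [462.8, 258.7, 226.5]
tcp_rot: [3.141, 0.0, 0.208]
contact_force: [-0.2, 0.7, -0.3]
grip_width: 91.9
finger_force: 0.0
```

Emit:
{"api": "arm_command", "payload": {
  "gripper": [70, 60, 60, 60, 60],
  "dp": [
    [0, 0, 0.6],
    [0, 0, 0.6],
    [0, 0, 0.6],
    [0, 0, 0.6],
    [0, 0, 0]
  ],
  "twist": [0, 0, 0, 0, 0]
}}

```text
time: 5.88
tool_pos: [460.7, 258.7, 165.3]
tcp_rot: [3.141, 0.003, 0.208]
contact_force: [0.3, 1.2, 0.0]
grip_width: 60.2
finger_force: 0.0
```

```bash
python3 - <<'E'
from h import *
o=get_obs();im=capture("wrist")[:,:,::-1].copy();print(o['tool_pos'],o['tcp_rot'])
cv2.imwrite("pics/w4.png",im)
np.save("o4.npy",[o],allow_pickle=True)
print(proj("wrist",[(461.2,258.9,127)],o))
E
```

```text
[460.74449333 258.72991075 165.30608958] [3.14105780e+00 2.76391299e-03 2.08321286e-01]
[[275.68733509 237.06190471]]
```

View pics/w4.png

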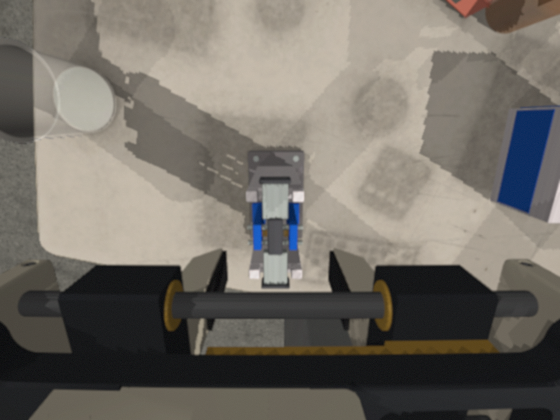

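Picture: tongs bar at column ~276, between the open fingers (tips at about 226 and 330). Aligned; descend.

Emit:
{"api": "arm_command", "payload": {
  "gripper": [60, 60, 60, 60, 60],
  "dp": [
    [0, 0, 0.9],
    [0, 0, 0.9],
    [0, 0, 0.9],
    [0, 0, 0.9],
    [0, 0, 0]
  ],
  "twist": [0, 0, 0, 0, 0]
}}

```text
time: 6.55
tool_pos: [461.0, 259.0, 76.0]
tcp_rot: [3.141, 0.002, 0.209]
contact_force: [-1.0, -0.3, -0.0]
grip_width: 59.6
finger_force: 0.0
```

Emit:
{"api": "arm_command", "payload": {
  "gripper": [45, 36, 33, 33, 33],
  "dp": [
    [0, 0, 0],
    [0, 0, 0],
    [0, 0, 0],
    [0, 0, 0],
    [0, 0, 0]
  ],
  "twist": [0, 0, 0, 0, 0]
}}

```text
time: 7.18
tool_pos: [461.8, 259.4, 76.9]
tcp_rot: [-3.141, -0.001, 0.208]
contact_force: [-1.0, 0.7, 0.9]
grip_width: 33.1
finger_force: 0.5
```

Emit:
{"api": "arm_command", "payload": {
  "gripper": [31, 29.5, 28.5, 28.5, 28.5],
  "dp": [
    [0, 0, 0],
    [0, 0, 0],
    [0, 0, 0],
    [0, 0, 0],
    [0, 0, -0.1]
  ],
  "twist": [0, 0, 0, 0, 0]
}}

```text
time: 7.8
tool_pos: [461.1, 258.7, 78.7]
tcp_rot: [3.141, 0.002, 0.209]
contact_force: [0.2, -0.0, -1.7]
grip_width: 28.6
finger_force: 2.0
```

Emit:
{"api": "arm_command", "payload": {
  "gripper": [28.5, 28.5, 28.5, 28.5, 28.5],
  "dp": [
    [0, 0, -0.3],
    [0, 0, -0.3],
    [0, 0, -0.4],
    [0, 0, -0.4],
    [0, 0, 0]
  ],
  "twist": [0, 0, 0, 0, 0]
}}

```text
time: 8.43
tool_pos: [462.1, 259.5, 115.3]
tcp_rot: [-3.141, -0.002, 0.209]
contact_force: [-0.3, 0.7, -0.9]
grip_width: 28.6
finger_force: 2.0
```

```bash
python3 - <<'E'
from h import *
o=get_obs();im=capture("wrist")[:,:,::-1].copy();print(o['tool_pos'],o['tcp_rot'],o['contact_force'],o['grip_width'],o['finger_force'])
cv2.imwrite("pics/w5.png",im)
R=Ro.from_euler('xyz',o['tcp_rot']).as_matrix()
print(proj("wrist",[o['tool_pos']+R@np.array([0,0,z]) for z in(61,-45,-52)],o))
cv2.imwrite("pics/c5.png",cv2.resize(im[150:350,150:400],(750,600)))
E
```

```text
[462.1306159  259.50623127 115.28242614] [-3.14135626e+00 -2.10202232e-03  2.08618770e-01] [-0.3281633   0.66265539 -0.87657058] 28.63301541256891 2.006451152265072
[[275.95842414 227.07806505]
 [274.91789663 307.03131947]
 [274.79166311 316.76259414]]
```

View pics/c5.png

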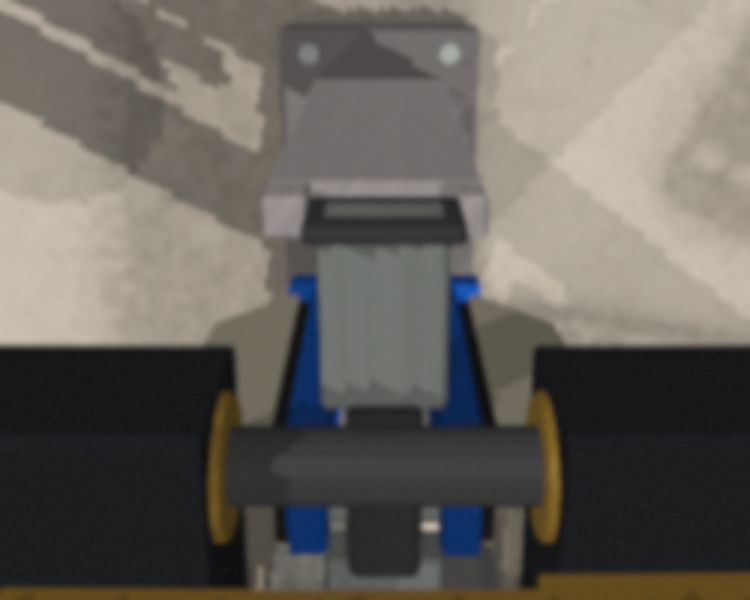

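Picture: the tongs are lifted clear; the collar middle is at column 278 and the stand middle at 275, so the wrist camera carries a sideways bias of about 2 mm (true targets lie ~2.3 mm to world +y). I'll carry to the block with that correction.

Emit:
{"api": "arm_command", "payload": {
  "gripper": [28.5, 28.5, 28.5, 28.5, 28.5],
  "dp": [
    [0, 0, -0.7],
    [0, 0, -0.7],
    [0.2, 0.9, -0.7],
    [0.2, 0.9, -0.7],
    [0.24, 0.9, 0]
  ],
  "twist": [0, 0, 0, 0, 0]
}}

```text
time: 9.1
tool_pos: [492.0, 196.1, 185.3]
tcp_rot: [3.142, -0.002, 0.209]
contact_force: [0.5, 0.0, -1.2]
grip_width: 28.5
finger_force: 2.0
```

Emit:
{"api": "arm_command", "payload": {
  "gripper": [28.5, 28.5, 28.5, 28.5, 28.5],
  "dp": [
    [0.22, 0.9, 0],
    [0.22, 0.9, 0],
    [0.22, 0.9, 0],
    [0.22, 0.9, 0],
    [0.22, 0.9, 0]
  ],
  "twist": [0, 0, 0, 0, 0]
}}

```text
time: 9.72
tool_pos: [541.4, 91.5, 183.6]
tcp_rot: [-3.141, 0.001, 0.209]
contact_force: [0.5, 0.5, -1.3]
grip_width: 28.6
finger_force: 2.0
```

Emit:
{"api": "arm_command", "payload": {
  "gripper": [28.5, 28.5, 28.5, 28.5, 28.5],
  "dp": [
    [0.24, 0.94, 0],
    [0.24, 0.94, 0],
    [0.24, 0.94, 0],
    [0.24, 0.94, 0],
    [0, 0, 0]
  ],
  "twist": [0, 0, 0, 0, 0]
}}

```text
time: 10.35
tool_pos: [585.0, 3.3, 183.8]
tcp_rot: [3.141, 0.0, 0.206]
contact_force: [-0.2, 0.5, -0.7]
grip_width: 28.3
finger_force: 2.0
```

Emit:
{"api": "arm_command", "payload": {
  "gripper": [28.5, 28.5, 28.5, 28.5, 28.5],
  "dp": [
    [0, 0, 0.3],
    [0, 0, 0.3],
    [0, 0, 0.3],
    [0, 0, 0],
    [0, 0, 0]
  ],
  "twist": [0, 0, 0, 0, 0]
}}

```text
time: 10.98
tool_pos: [584.4, 5.4, 161.8]
tcp_rot: [3.141, -0.0, 0.209]
contact_force: [0.2, -0.0, -1.0]
grip_width: 28.6
finger_force: 2.0
```

```bash
python3 - <<'E'
from h import *
q=[get_obs() for _ in range(3)];o=q[0]
im=capture("scene")[:,:,::-1].copy();cv2.imwrite("pics/s6.png",im)
iw=capture("wrist")[:,:,::-1].copy();cv2.imwrite("pics/w6.png",iw);np.save("o6.npy",[o],allow_pickle=True)
print(o['tool_pos'],get_obs()['tool_pos'],o['tcp_rot'],o['grip_width'],o['finger_force'])
a=np.cos(.209),np.sin(.209);t=o['tool_pos']-[0,0,62.5]
ex=np.array([a[0],a[1],0]);ey=np.array([-a[1],a[0],0])
print("tips",proj("scene",[t,t+12.3*ey,t-12.3*ey,t+12.3*ey-5.2*ex]))
p=np.array([583.9,5.4,78])
print("pocket",proj("scene",[p,p+8.5*ex+14.3*ey,p-8.5*ex+14.3*ey,p+8.5*ex-14.3*ey,p-8.5*ex-14.3*ey]))
x,y=proj("scene",[p])[0].astype(int)-[50,60];print(x,y)
c1=cv2.resize(im[y:y+100,x:x+100],(600,600),interpolation=cv2.INTER_CUBIC)
cv2.imwrite("pics/c6.png",c1)
E
```

```text
[584.43802879   5.35916623 161.84586061] [584.50394729   5.23168786 162.02704166] [ 3.14145104e+00 -2.77086416e-04  2.08853080e-01] 28.591962346664967 2.007553316652775
tips [[261.36431231 189.9555772 ]
 [258.98048972 192.48942456]
 [263.70124734 187.47186727]
 [261.04441124 192.92988449]]
pocket [[261.92186731 198.00686058]
 [255.86079604 200.28122546]
 [262.52967997 201.75690503]
 [261.33162555 194.36404132]
 [267.88264452 195.77053406]]
211 138
```

View pics/c6.png

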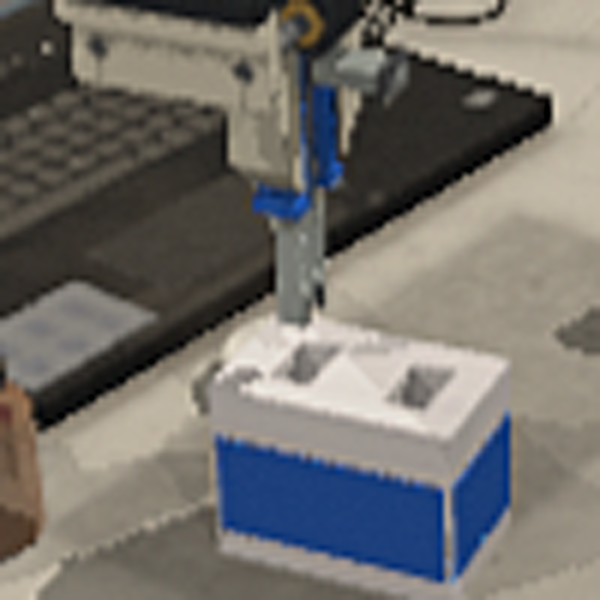

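The crop shows the jaw tip at about (293,322) and the purple pocket centre at about (312,362). I'll take the mouth centroids exactly by mask.

```bash
python3 - <<'E'
from h import *
for f in("scene0","s6"):
    im=cv2.imread(f"pics/{f}.png");g=cv2.cvtColor(im,6).astype(int)
    for (x0,x1,y0,y1) in((256,270,193,204),(274,290,196,208)):
        s=g[y0:y1,x0:x1]; w=np.clip((205-s)/90.,0,1); 
        if f=="scene0": print(s)
        w=w*(w>.3);yy,xx=np.mgrid[y0:y1,x0:x1]
        c=(xx*w).sum()/w.sum(),(yy*w).sum()/w.sum();print(f,c,w.sum(),ray("scene",[c],78))
im=cv2.imread("pics/s6.png");print(cv2.cvtColor(im,6)[184:198,252:270])
t0=cv2.imread("pics/top0.png");
E
```

```text
[[226 226 226 225 226 227 228 228 229 230 230 230 231 228]
 [227 228 228 231 232 218 227 225 229 229 232 231 229 229]
 [226 227 230 237 213 157 177 180 189 192 193 198 219 227]
 [226 228 235 223 144 117 149 154 154 154 148 188 223 229]
 [227 234 221 186 110 123 139 158 155 149 174 222 230 228]
 [231 222 182 175 112 124 127 137 150 177 223 231 228 226]
 [216 178 167 138 107 122 128 120 174 221 231 228 227 228]
 [185 170 166 107 101 118 121 131 218 231 228 225 225 226]
 [215 216 203 176 125 129 147 203 229 227 224 224 225 225]
 [228 230 228 228 212 210 213 227 225 223 223 222 222 223]
 [231 231 231 232 232 232 230 227 225 225 225 225 224 224]]
scene0 (np.float64(261.52190923317687), np.float64(198.2809076682316)) 28.4 [[583.91592355   6.88290784  78.        ]]
[[226 227 227 228 229 231 232 233 235 231 231 222 223 219 201 200]
 [228 228 228 228 229 231 231 231 231 231 232 233 234 236 231 232]
 [227 228 228 229 233 233 222 231 227 231 230 234 232 231 230 231]
 [226 227 228 231 233 170 173 190 180 195 197 199 203 228 229 228]
 [228 228 229 238 208 115 129 158 154 161 158 154 189 229 229 2
[... 1199 characters left out ...]
 29 147 172 171 168 163]
 [102 117 133 133 136 128 117 119 121 105  86 159 111 163 169 167 163 161]
 [128 128 141 156 180 139 113 114 118  99 103 202 170 165 163 162 160 156]
 [148 173 197 195 210 159 124 107 108  85 104 210 204 197 187 166 153 146]
 [187 193 206 206 208 194 205 203 182 135 196 211 209 209 207 198 195 179]
 [197 198 204 207 208 206 228 231 223 209 231 225 210 208 209 211 212 206]
 [205 215 206 206 207 205 213 227 232 214 222 222 206 204 211 210 209 211]
 [218 223 219 202 216 205 205 219 204 152 172 176 174 178 170 176 195 208]
 [221 222 223 218 223 220 227 205 138 113 144 149 150 143 127 165 201 190]
 [222 221 221 220 222 230 214 180 106 119 135 154 150 137 166 211 222 200]]
```

Emit:
{"api": "arm_command", "payload": {
  "gripper": [28.5, 28.5, 28.5, 28.5, 28.5],
  "dp": [
    [-0.01, -0.035, 0.3],
    [0, 0, 0.3],
    [0, 0, 0.3],
    [0, 0, 0.25],
    [0, 0, 0]
  ],
  "twist": [0, 0, 0, 0, 0]
}}

```text
time: 11.7
tool_pos: [583.6, 6.0, 132.2]
tcp_rot: [-3.141, 0.001, 0.208]
contact_force: [1.5, 0.0, -0.8]
grip_width: 28.5
finger_force: 2.0
```

```bash
python3 - <<'E'
from h import *
o=get_obs();print(o['tool_pos'],o['contact_force'],o['moment'],o['finger_force'])
im=capture("scene")[:,:,::-1].copy();cv2.imwrite("pics/s7.png",im)
print(cv2.cvtColor(im,6)[188:206,254:272])
E
```

```text
[583.56264443   5.98818856 132.20728369] [ 1.47458355  0.03197925 -0.80161533] [ 0.00998686 -0.00698813  0.0118512 ] 2.0075350999832153
[[107 136 139 123 110 110 119 127 122 119  96 156 173 170 167 170 179 177]
 [135 134 136 141 116 114 120 119 119 114 105 140 168 168 163 160 164 161]
 [139 156 188 173 122 117 118 141 122 117 104 115 165 166 160 157 154 149]
 [196 196 216 183 121 116 120 132 120 121 105 123 189 171 154 148 141 137]
 [207 207 226 177 119 116 118 117 118 119 112 130 211 204 197 183 182 149]
 [206 210 222 174 116 115 119 120 118 131 116 123 214 217 219 190 190 176]
 [207 208 213 200 124 117 122 118 114 121 114 145 197 198 196 182 181 183]
 [219 206 210 202 123 114 120 117 152 129 118 156 144 145 165 177 201 183]
 [226 223 216 191 122 115 119 122 157 133  92 111 104 134 175 182 195 182]
 [229 234 225 145 115 117 121 129 141 126  63  51 138 171 183 183 180 181]
 [177 183 166 106 112 117 122 131 136 116  54  85 190 197 178 175 196 200]
 [141 127 118  94 115 118 120 126 118 108 103 171 224 224 216 200 208 210]
 [144 137 115  95 122 112 113 121  88 115 201 222 227 224 224 219 204 205]
 [146 146 135 126 126 167 133 134  72 192 228 225 221 220 221 223 216 217]
 [144 141 137 204 206 223 208 209 191 223 222 219 218 218 218 218 220 221]
 [208 214 209 233 232 229 228 229 227 224 221 221 220 219 219 219 218 217]
 [182 195 193 218 217 229 228 229 227 224 224 224 223 223 222 222 219 220]
 [148 153 151 169 168 178 189 201 215 228 228 227 227 225 225 223 223 222]]
```

Emit:
{"api": "arm_command", "payload": {
  "gripper": [28.5, 28.5, 28.5, 28.5, 28.5],
  "dp": [
    [0, 0, 0.25],
    [0, 0, 0.25],
    [0, 0, 0.25],
    [0, 0, 0.25],
    [0, 0, 0]
  ],
  "twist": [0, 0, 0, 0, 0]
}}

```text
time: 12.38
tool_pos: [583.5, 6.0, 107.2]
tcp_rot: [-3.141, 0.001, 0.209]
contact_force: [-0.3, 0.1, -1.8]
grip_width: 28.5
finger_force: 2.0
```

Emit:
{"api": "arm_command", "payload": {
  "gripper": [28.5, 28.5, 28.5, 28.5, 28.5],
  "dp": [
    [0, 0, 0.12],
    [0, 0, 0.12],
    [0, 0, 0.12],
    [0, 0, 0],
    [0, 0, 0]
  ],
  "twist": [0, 0, 0, 0, 0]
}}

```text
time: 13.0
tool_pos: [584.0, 6.0, 99.0]
tcp_rot: [3.141, -0.0, 0.209]
contact_force: [0.5, -0.4, -0.9]
grip_width: 28.3
finger_force: 2.0
```

```bash
python3 - <<'E'
from h import *
o=get_obs();print(o['tool_pos'],o['contact_force'],o['moment'],o['finger_force'])
E
```

```text
[583.97609615   5.96250768  99.01991149] [ 0.54387849 -0.39119966 -0.93857665] [ 0.02939248 -0.00283374 -0.00654667] 2.0075206831097603
```

Emit:
{"api": "arm_command", "payload": {
  "gripper": [27.5, 26.5, 26, 25.5, 25.5],
  "dp": [
    [0, 0, 0],
    [0, 0, 0],
    [0, 0, 0],
    [0, 0, 0],
    [0, 0, 0]
  ],
  "twist": [0, 0, 0, 0, 0]
}}

```text
time: 13.62
tool_pos: [584.0, 5.9, 99.0]
tcp_rot: [3.141, -0.0, 0.209]
contact_force: [-0.0, 0.1, -0.9]
grip_width: 25.2
finger_force: 4.0
```

Emit:
{"api": "arm_command", "payload": {
  "gripper": [25, 24.8, 24.8, 24.5, 24.5],
  "dp": [
    [0, 0, 0],
    [0, 0, 0],
    [0, 0, 0],
    [0, 0, 0],
    [0, 0, 0]
  ],
  "twist": [0, 0, 0, 0, 0]
}}

```text
time: 14.25
tool_pos: [584.0, 5.9, 99.1]
tcp_rot: [3.141, -0.0, 0.209]
contact_force: [0.3, -1.4, 0.0]
grip_width: 24.5
finger_force: 9.8
```

Emit:
{"api": "arm_command", "payload": {
  "gripper": [24.3, 24.2, 24.2, 24.2, 24.2],
  "dp": [
    [0, 0, 0],
    [0, 0, 0],
    [0, 0, 0],
    [0, 0, 0],
    [0, 0, 0]
  ],
  "twist": [0, 0, 0, 0, 0]
}}

```text
time: 14.88
tool_pos: [584.0, 5.9, 99.0]
tcp_rot: [3.141, -0.0, 0.209]
contact_force: [-0.0, -1.6, 0.9]
grip_width: 23.9
finger_force: 13.0
```

Emit:
{"api": "arm_command", "payload": {
  "gripper": [24.1, 24.1, 24.1, 24.1, 24.1],
  "dp": [
    [0, 0, -0.1],
    [0, 0, -0.2],
    [0, 0, -0.2],
    [0, 0, -0.2],
    [0, 0, 0]
  ],
  "twist": [0, 0, 0, 0, 0]
}}

```text
time: 15.5
tool_pos: [584.3, 6.0, 117.4]
tcp_rot: [3.141, -0.001, 0.209]
contact_force: [0.2, 0.5, -2.0]
grip_width: 24.1
finger_force: 12.7
```

Emit:
{"api": "arm_command", "payload": {
  "gripper": [24.1, 24.1, 24.1, 24.1, 24.1],
  "dp": [
    [0, 0, -0.6],
    [0, 0, -0.7],
    [0, 0, -0.7],
    [0, 0, -0.7],
    [0, 0, -0.6]
  ],
  "twist": [0, 0, 0, 0, 0]
}}

```text
time: 16.12
tool_pos: [584.1, 6.0, 200.6]
tcp_rot: [3.141, -0.001, 0.209]
contact_force: [0.3, -0.1, -2.6]
grip_width: 24.3
finger_force: 12.7
```

```bash
python3 - <<'E'
from h import *
o=get_obs();print(o['time'],o['tool_pos'],o['contact_force'],o['finger_force'])
im=capture("scene")[:,:,::-1].copy();cv2.imwrite("pics/s8.png",im)
x,y=proj("scene",[o['tool_pos']-[0,0,60]])[0].astype(int)-[50,50]
print(x,y);cv2.imwrite("pics/c8.png",cv2.resize(im[y:y+100,x:x+100],(600,600),interpolation=cv2.INTER_CUBIC))
E
```

```text
16.125 [584.08422773   6.00164742 200.64188204] [ 0.34531257 -0.12885226 -2.56789609] 12.726364731788635
210 124
```

View pics/c8.png

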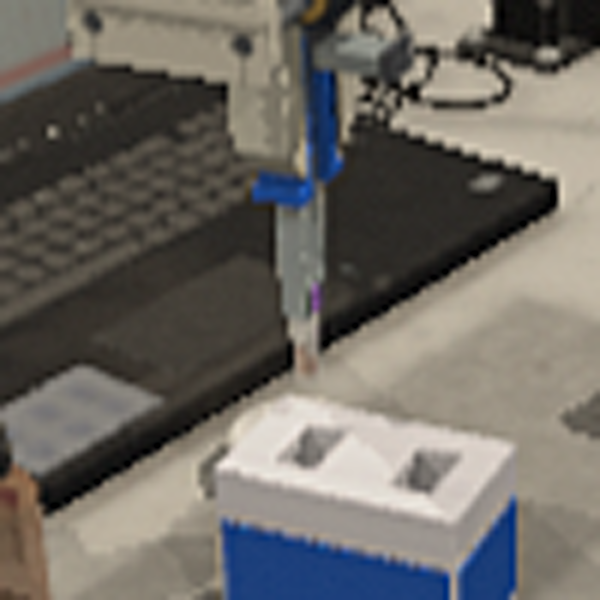

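Picture: the purple cap at (316,297) is in the jaws, tube bottom at (308,372), clear of the block. Now I refine the socket position using the pocket (now known to be at 584.0, 5.95) as reference.

```bash
python3 - <<'E'
from h import *
o1=np.load("o1.npy",allow_pickle=True)[0]
for f,n,(x,y),o,r in(("w1","wrist",(283,116),o1,13),("top0","top",(399,212),None,9),("scene0","scene",None,None,8)):
    im=cv2.imread(f"pics/{f}.png");g=cv2.cvtColor(im,6)
    if n=="scene": x,y=proj("scene",[(519.2,-263.6,45)])[0].round().astype(int)
    s=g[y-r:y+r+1,x-r:x+r+1].astype(float);yy,xx=np.mgrid[y-r:y+r+1,x-r:x+r+1]
    b=np.percentile(s,80);w=np.clip(b-30-s,0,None)
    if n=="scene":print(s.astype(int))
    c=(xx*w).sum()/w.sum(),(yy*w).sum()/w.sum();print(n,c,ray(n,[c],45,o))
# monitor top via w1 contour
im=cv2.imread("pics/w1.png");g=cv2.cvtColor(im,6);m=(g>205).astype(np.uint8);m[:50]=0;m[175:]=0;m[:,:225]=0;m[:,345:]=0
k=max(cv2.findContours(m,0,2)[0],key=cv2.contourArea);B=ray("wrist",cv2.boxPoints(cv2.minAreaRect(k)),45,o1)
print(B.round(1),B.mean(0),np.linalg.norm(np.diff(B,axis=0),axis=1))
E
```

```text
wrist (np.float64(282.9521717692411), np.float64(115.91456362902865)) [[ 519.83131775 -266.16401728   45.        ]]
top (np.float64(398.78864353312304), np.float64(212.37290386850407)) [[ 519.29041973 -262.47703981   45.        ]]Traceback (most recent call last):
  File "<stdin>", line 3, in <module>
TypeError: cannot unpack non-iterable NoneType object
```

Emit:
{"api": "arm_command", "payload": {
  "gripper": [24.1, 24.1, 24.1, 24.1, 24.1],
  "dp": [
    [-0.4, 0.83, 0],
    [-0.4, 0.83, 0],
    [-0.4, 0.83, 0],
    [-0.4, 0.83, 0],
    [-0.4, 0.83, 0]
  ],
  "twist": [0, 0, 0, 0, 0]
}}

```text
time: 16.8
tool_pos: [556.2, -106.6, 199.0]
tcp_rot: [-3.142, 0.0, 0.209]
contact_force: [1.0, -0.5, -2.2]
grip_width: 23.9
finger_force: 12.7
```

Emit:
{"api": "arm_command", "payload": {
  "gripper": [24.1, 24.1, 24.1, 24.1, 24.1],
  "dp": [
    [-0.4, 0.83, 0],
    [-0.4, 0.83, 0],
    [-0.4, 0.83, 0],
    [-0.4, 0.83, 0],
    [-0.4, 0.83, 0]
  ],
  "twist": [0, 0, 0, 0, 0]
}}

```text
time: 17.42
tool_pos: [528.7, -218.4, 199.0]
tcp_rot: [-3.142, 0.0, 0.209]
contact_force: [-0.1, 0.9, -1.8]
grip_width: 24.1
finger_force: 12.7
```

Emit:
{"api": "arm_command", "payload": {
  "gripper": [24.1, 24.1, 24.1, 24.1, 24.1],
  "dp": [
    [-0.4, 0.83, 0.5],
    [-0.36, 0.86, 0.5],
    [0, 0, 0.5],
    [0, 0, 0.3],
    [0, 0, 0]
  ],
  "twist": [0, 0, 0, 0, 0]
}}

```text
time: 18.05
tool_pos: [519.2, -262.0, 153.5]
tcp_rot: [-3.141, 0.001, 0.209]
contact_force: [0.1, 0.0, -0.3]
grip_width: 24.1
finger_force: 12.7
```

```bash
python3 - <<'E'
from h import *
o=get_obs();print(o['time'],o['tool_pos'],o['contact_force'],o['finger_force'],o['grip_width'])
im=capture("scene")[:,:,::-1].copy();cv2.imwrite("pics/s9.png",im)
S=np.array([519.3,-263.0,45]);t=o['tool_pos']
x,y=proj("scene",[S])[0].astype(int)-[30,35]
print(x,y,"sock",proj("scene",[S]),"tube bottom",proj("scene",[t-[0,0,93]]),"cap base",proj("scene",[t-[0,0,63]]))
c1=cv2.resize(im[y:y+55,x:x+55],(550,550),interpolation=cv2.INTER_CUBIC)
cv2.imwrite("pics/c9.png",c1)
E
```

```text
18.05 [ 519.15104569 -261.99825437  153.46285769] [ 0.10524265  0.01543701 -0.28600639] 12.721491605043411 24.098766778735985
311 137 sock [[341.75863653 172.90151586]] tube bottom [[341.97051312 167.99143711]] cap base [[342.64336761 157.95162119]]
```

View pics/c9.png

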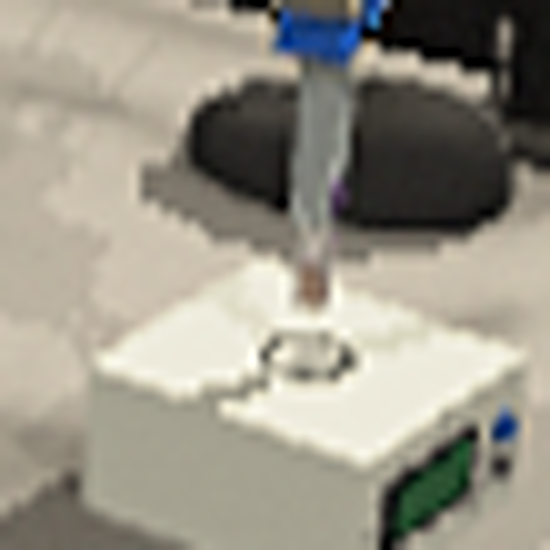

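Picture: tube bottom at (313,303), bezel ring centre at (308,355), so the tube is above the socket, consistent with the numbers within a millimetre. Feeling my way in.

Emit:
{"api": "arm_command", "payload": {
  "gripper": [24.1, 24.1, 24.1, 24.1, 24.1],
  "dp": [
    [0, 0.03, 0.25],
    [0, 0, 0.2],
    [0, 0, 0.05],
    [0, 0, 0.05],
    [0, 0, 0]
  ],
  "twist": [0, 0, 0, 0, 0]
}}

```text
time: 18.73
tool_pos: [519.4, -263.7, 140.2]
tcp_rot: [3.142, 0.0, 0.209]
contact_force: [0.3, -0.6, -1.4]
grip_width: 24.3
finger_force: 12.7
```

Emit:
{"api": "arm_command", "payload": {
  "gripper": [24.1, 24.1, 24.1, 24.1, 24.1],
  "dp": [
    [0, 0, 0.04],
    [0, 0, 0.04],
    [0, 0, 0.04],
    [0, 0, 0],
    [0, 0, 0]
  ],
  "twist": [0, 0, 0, 0, 0]
}}

```text
time: 19.35
tool_pos: [519.4, -263.8, 137.2]
tcp_rot: [3.141, -0.0, 0.208]
contact_force: [-0.4, -0.1, -1.2]
grip_width: 24.4
finger_force: 12.7
```

```bash
python3 - <<'E'
from h import *
for i in range(4):
    o=get_obs();print(o['time'],o['tool_pos'],o['contact_force'],o['moment'],o['finger_force'],o['grip_width']); 
    if i<3: capture("top")
E
```

```text
19.35 [ 519.37301213 -263.7610594   137.23869688] [-0.39034607 -0.0843145  -1.22522873] [-0.01336608  0.00476181 -0.02012517] 12.722919434309006 24.38320819505079
19.4 [ 519.37324227 -263.7428841   137.26392758] [-0.16777547 -0.42677146 -2.23214422] [0.05986742 0.0292213  0.05146387] 12.72286131978035 24.156430445317497
19.45 [ 519.38257265 -263.73814263  137.27774642] [-0.08026768  0.20589122 -1.90870569] [-0.01082017 -0.00015332  0.03581059] 12.723038345575333 24.17529450203015
19.5 [ 519.37419078 -263.72294936  137.23979277] [ 0.72686775 -0.31759224 -0.82092756] [ 0.04373944  0.0506818  -0.00975183] 12.722741961479187 24.07580128151594
```

Emit:
{"api": "arm_command", "payload": {
  "gripper": [24.1, 24.1, 24.1, 24.1, 24.1],
  "dp": [
    [0, -0.025, 0],
    [0, 0, 0.04],
    [0, 0, 0.04],
    [0, 0, 0],
    [0, 0, 0]
  ],
  "twist": [0, 0, 0, 0, 0]
}}

```text
time: 20.12
tool_pos: [519.2, -263.2, 135.2]
tcp_rot: [3.141, 0.0, 0.208]
contact_force: [0.1, -0.0, -1.4]
grip_width: 23.7
finger_force: 12.7
```

Emit:
{"api": "arm_command", "payload": {
  "gripper": [24.1, 24.1, 24.1, 24.1, 24.1],
  "dp": [
    [0, 0, 0.04],
    [0, 0, 0.04],
    [0, 0, 0],
    [0, 0, 0],
    [0, 0, 0]
  ],
  "twist": [0, 0, 0, 0, 0]
}}

```text
time: 20.75
tool_pos: [519.2, -263.1, 133.2]
tcp_rot: [3.141, -0.0, 0.209]
contact_force: [0.3, 0.4, -1.9]
grip_width: 23.9
finger_force: 12.7
```

Emit:
{"api": "arm_command", "payload": {
  "gripper": [24.1, 24.1, 24.1, 24.1, 24.1],
  "dp": [
    [0, 0, 0.04],
    [0, 0, 0.04],
    [0, 0, 0.04],
    [0, 0, 0],
    [0, 0, 0]
  ],
  "twist": [0, 0, 0, 0, 0]
}}

```text
time: 21.38
tool_pos: [519.2, -263.1, 130.1]
tcp_rot: [3.142, 0.0, 0.209]
contact_force: [0.6, -1.4, -1.5]
grip_width: 24.1
finger_force: 12.7
```

Emit:
{"api": "arm_command", "payload": {
  "gripper": [24.1, 24.1, 24.1, 24.1, 24.1],
  "dp": [
    [0, 0, 0.04],
    [0, 0, 0.04],
    [0, 0, 0.03],
    [0, 0, 0],
    [0, 0, 0]
  ],
  "twist": [0, 0, 0, 0, 0]
}}

```text
time: 22.0
tool_pos: [519.2, -263.1, 127.4]
tcp_rot: [3.141, 0.0, 0.209]
contact_force: [0.8, -0.2, -1.7]
grip_width: 24.3
finger_force: 12.7
```

Emit:
{"api": "arm_command", "payload": {
  "gripper": [24.1, 24.1, 24.1, 24.1, 24.1],
  "dp": [
    [0, 0, 0.04],
    [0, 0, 0.04],
    [0, 0, 0.03],
    [0, 0, 0],
    [0, 0, 0]
  ],
  "twist": [0, 0, 0, 0, 0]
}}

```text
time: 22.62
tool_pos: [519.4, -263.2, 125.0]
tcp_rot: [3.141, -0.0, 0.209]
contact_force: [1.1, 0.0, 2.0]
grip_width: 24.3
finger_force: 12.8
```

Emit:
{"api": "arm_command", "payload": {
  "gripper": [24.1, 24.1, 24.1, 24.1, 24.1],
  "dp": [
    [0, 0, 0.03],
    [0, 0, 0.02],
    [0, 0, 0],
    [0, 0, 0],
    [0, 0, 0]
  ],
  "twist": [0, 0, 0, 0, 0]
}}

```text
time: 23.25
tool_pos: [519.4, -263.2, 123.8]
tcp_rot: [3.141, -0.0, 0.209]
contact_force: [-0.0, -0.2, 5.1]
grip_width: 24.3
finger_force: 12.9
```

```bash
python3 - <<'E'
from h import *
for i in range(5):
    o=get_obs();print(o['time'],o['tool_pos'].round(2),o['contact_force'].round(2),o['finger_force'],o['grip_width']); 
    if i<4: capture("top")
E
```

```text
23.25 [ 519.41 -263.24  123.77] [-0.02 -0.17  5.06] 12.945972830057144 24.32716084923757
23.3 [ 519.44 -263.25  123.79] [-0.4  -0.39  5.17] 12.94576495885849 24.27617099262255
23.35 [ 519.41 -263.25  123.79] [ 0.7  -1.08  4.42] 12.94593259692192 23.8614449536447
23.4 [ 519.42 -263.22  123.78] [ 0.74 -0.59  5.92] 12.945940643548965 24.19994673747638
23.45 [ 519.41 -263.22  123.76] [-0.01 -1.07  5.5 ] 12.946078777313232 24.069547142483568
```

Emit:
{"api": "arm_command", "payload": {
  "gripper": [24.1, 24.1, 24.1, 24.1, 24.1],
  "dp": [
    [0, 0, 0.02],
    [0, 0, 0],
    [0, 0, 0],
    [0, 0, 0],
    [0, 0, 0]
  ],
  "twist": [0, 0, 0, 0, 0]
}}

```text
time: 24.08
tool_pos: [519.4, -263.2, 123.4]
tcp_rot: [3.141, -0.001, 0.209]
contact_force: [0.5, -0.7, 5.1]
grip_width: 24.2
finger_force: 13.0
```

```bash
python3 - <<'E'
from h import *
for i in range(5):
    o=get_obs();print(o['time'],o['tool_pos'].round(2),o['contact_force'].round(2),o['finger_force'],o['grip_width']); 
    if i<4: capture("top")
E
```

```text
24.075 [ 519.44 -263.24  123.35] [ 0.48 -0.7   5.14] 12.960274815559387 24.19871588067718
24.125 [ 519.46 -263.27  123.35] [ 0.83 -0.97  5.66] 12.96024665236473 24.239154380536284
24.175 [ 519.45 -263.24  123.35] [-0.41 -0.57  5.95] 12.96032264828682 24.324211346136654
24.225 [ 519.43 -263.25  123.34] [ 0.52 -0.6   5.57] 12.960020452737808 24.51566809158111
24.275 [ 519.44 -263.28  123.38] [ 0.31 -0.27  5.05] 12.960323095321655 24.38548819385731
```

Emit:
{"api": "arm_command", "payload": {
  "gripper": [23.9, 23.9, 23.9, 23.9, 23.9],
  "dp": [
    [0, 0, 0],
    [0, 0, 0],
    [0, 0, 0.02],
    [0, 0, 0],
    [0, 0, 0]
  ],
  "twist": [0, 0, 0, 0, 0]
}}

```text
time: 24.9
tool_pos: [519.5, -263.3, 123.0]
tcp_rot: [3.141, -0.001, 0.209]
contact_force: [0.2, 0.1, 6.0]
grip_width: 24.3
finger_force: 15.3
```

```bash
python3 - <<'E'
from h import *
for i in range(5):
    o=get_obs();print(o['time'],o['tool_pos'].round(2),o['contact_force'].round(2),o['finger_force'],o['grip_width']); 
    if i<4: capture("top")
E
```

```text
24.9 [ 519.5  -263.28  123.  ] [0.24 0.1  5.96] 15.256555080413818 24.324224012667347
24.95 [ 519.49 -263.27  122.99] [-0.09  0.29  6.44] 15.256784856319427 24.147950263255307
25.0 [ 519.47 -263.28  122.98] [ 0.94 -0.62  6.19] 15.256613194942474 23.929606290886717
25.05 [ 519.49 -263.28  122.99] [ 0.7  -0.7   5.81] 15.256754457950592 23.693950099348957
25.1 [ 519.48 -263.27  122.96] [ 0.42 -0.5   6.71] 15.25680273771286 24.362854590828267
```

Emit:
{"api": "arm_command", "payload": {
  "gripper": [23.9, 23.9, 23.9, 23.9, 23.9],
  "dp": [
    [0, 0, -0.04],
    [0, 0, -0.04],
    [0, 0, -0.03],
    [0, 0, 0],
    [0, 0, 0]
  ],
  "twist": [0, 0, 0, 0, 0]
}}

```text
time: 25.72
tool_pos: [519.2, -263.1, 125.0]
tcp_rot: [-3.142, 0.0, 0.209]
contact_force: [0.9, -1.2, 0.6]
grip_width: 24.0
finger_force: 15.1
```

Emit:
{"api": "arm_command", "payload": {
  "gripper": [25, 26.5, 28, 28.5, 28.5],
  "dp": [
    [0, 0, 0],
    [0, 0, 0],
    [0, 0, 0],
    [0, 0, 0],
    [0, 0, 0]
  ],
  "twist": [0, 0, 0, 0, 0]
}}

```text
time: 26.35
tool_pos: [519.1, -263.0, 125.0]
tcp_rot: [-3.141, 0.0, 0.209]
contact_force: [0.1, -1.1, -0.7]
grip_width: 28.5
finger_force: 2.0
```

Emit:
{"api": "arm_command", "payload": {
  "gripper": [28.5, 28.5, 28.5, 28.5, 28.5],
  "dp": [
    [0, 0, -0.1],
    [0, 0, -0.2],
    [0, 0, -0.3],
    [0, 0, -0.3],
    [0, 0, 0]
  ],
  "twist": [0, 0, 0, 0, 0]
}}

```text
time: 26.98
tool_pos: [519.6, -263.4, 148.7]
tcp_rot: [3.14, -0.001, 0.209]
contact_force: [-0.1, -0.3, -1.5]
grip_width: 28.4
finger_force: 2.0
```

```bash
python3 - <<'E'
from h import *
o=get_obs();print(o['time'],o['tool_pos'],o['contact_force'],o['finger_force'],o['grip_width'])
im=capture("scene")[:,:,::-1].copy();cv2.imwrite("pics/s10.png",im)
S=np.array([519.3,-263.0,45])
x,y=proj("scene",[S])[0].astype(int)-[30,35]
cv2.imwrite("pics/c10.png",cv2.resize(im[y:y+55,x:x+55],(550,550),interpolation=cv2.INTER_CUBIC))
E
```

```text
26.975 [ 519.64397616 -263.40764707  148.73592449] [-0.12793367 -0.33670276 -1.51532152] 2.007441781461239 28.438599696129064
```

View pics/c10.png

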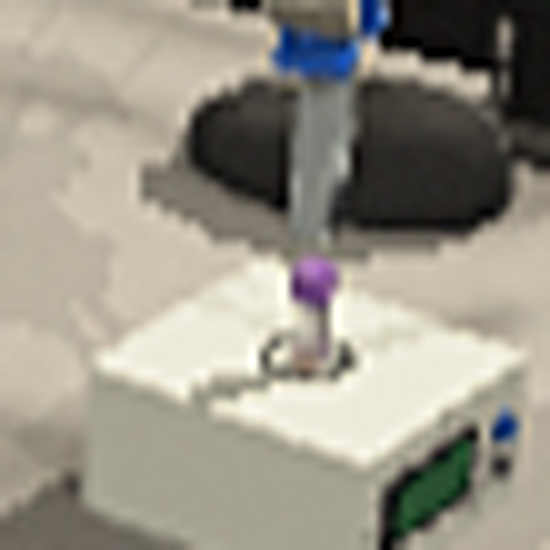

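The tube stands in the socket on the foot, purple cap at (313,280), upright, ring at (308,355). Now I return the tongs.

Emit:
{"api": "arm_command", "payload": {
  "gripper": [28.5, 28.5, 28.5, 28.5, 28.5],
  "dp": [
    [0, 0, -0.5],
    [0, 0, -0.5],
    [0.09, -0.95, -0.45],
    [0.09, -0.95, -0.45],
    [0.09, -0.95, -0.35]
  ],
  "twist": [0, 0, 0, 0, 0]
}}

```text
time: 27.65
tool_pos: [510.8, -189.8, 205.0]
tcp_rot: [3.141, -0.001, 0.209]
contact_force: [0.2, -0.2, -1.2]
grip_width: 28.7
finger_force: 2.0
```

Emit:
{"api": "arm_command", "payload": {
  "gripper": [28.5, 28.5, 28.5, 28.5, 28.5],
  "dp": [
    [0.095, -0.95, 0],
    [0.095, -0.95, 0],
    [0.095, -0.95, 0],
    [0.095, -0.95, 0],
    [0.095, -0.95, 0]
  ],
  "twist": [0, 0, 0, 0, 0]
}}

```text
time: 28.28
tool_pos: [497.4, -71.4, 203.6]
tcp_rot: [-3.141, 0.001, 0.209]
contact_force: [0.1, -0.2, -1.0]
grip_width: 28.3
finger_force: 2.0
```

Emit:
{"api": "arm_command", "payload": {
  "gripper": [28.5, 28.5, 28.5, 28.5, 28.5],
  "dp": [
    [0.095, -0.95, 0],
    [0.095, -0.95, 0],
    [0.095, -0.95, 0],
    [0.095, -0.95, 0],
    [0.095, -0.95, 0]
  ],
  "twist": [0, 0, 0, 0, 0]
}}

```text
time: 28.9
tool_pos: [484.2, 47.0, 203.6]
tcp_rot: [-3.141, 0.001, 0.209]
contact_force: [0.3, 1.0, -1.1]
grip_width: 28.2
finger_force: 2.0
```

Emit:
{"api": "arm_command", "payload": {
  "gripper": [28.5, 28.5, 28.5, 28.5, 28.5],
  "dp": [
    [0.095, -0.95, 0],
    [0.095, -0.95, 0],
    [0.095, -0.95, 0],
    [0.095, -0.95, 0],
    [0.095, -0.95, 0]
  ],
  "twist": [0, 0, 0, 0, 0]
}}

```text
time: 29.52
tool_pos: [471.0, 165.5, 203.6]
tcp_rot: [3.142, 0.001, 0.209]
contact_force: [-0.0, 0.5, -1.9]
grip_width: 29.0
finger_force: 2.0
```

Emit:
{"api": "arm_command", "payload": {
  "gripper": [28.5, 28.5, 28.5, 28.5, 28.5],
  "dp": [
    [0.095, -0.97, 0],
    [0.095, -0.97, 0],
    [0.095, -0.97, 0],
    [0.095, -0.97, 0],
    [0, 0, 0]
  ],
  "twist": [0, 0, 0, 0, 0]
}}

```text
time: 30.15
tool_pos: [460.0, 262.5, 203.5]
tcp_rot: [3.142, 0.001, 0.212]
contact_force: [-0.7, -0.5, -0.9]
grip_width: 28.8
finger_force: 2.0
```

Emit:
{"api": "arm_command", "payload": {
  "gripper": [28.5, 28.5, 28.5, 28.5, 28.5],
  "dp": [
    [0, 0, 0],
    [0, 0, 0],
    [0, 0, 0],
    [0, 0, 0],
    [0, 0, 0]
  ],
  "twist": [0, 0, 0, 0, 0]
}}

```text
time: 30.78
tool_pos: [461.5, 260.6, 203.9]
tcp_rot: [3.141, 0.0, 0.208]
contact_force: [-0.3, -1.4, -2.1]
grip_width: 28.4
finger_force: 2.0
```

Emit:
{"api": "arm_command", "payload": {
  "gripper": [28.5, 28.5, 28.5, 28.5, 28.5],
  "dp": [
    [0, 0, 0.8],
    [0, 0, 0.8],
    [0, 0, 0.8],
    [0, 0, 0.8],
    [0, 0, 0.6]
  ],
  "twist": [0, 0, 0, 0, 0]
}}

```text
time: 31.4
tool_pos: [461.3, 260.7, 108.1]
tcp_rot: [3.141, 0.001, 0.208]
contact_force: [0.0, -0.4, -1.3]
grip_width: 28.5
finger_force: 2.0
```

Emit:
{"api": "arm_command", "payload": {
  "gripper": [28.5, 28.5, 28.5, 28.5, 28.5],
  "dp": [
    [0, 0, 0.3],
    [0, 0, 0.15],
    [0, 0, 0.15],
    [0, 0, 0.1],
    [0, 0, 0]
  ],
  "twist": [0, 0, 0, 0, 0]
}}

```text
time: 32.02
tool_pos: [461.4, 260.8, 91.5]
tcp_rot: [3.142, -0.0, 0.209]
contact_force: [-0.5, 0.8, -1.3]
grip_width: 28.6
finger_force: 2.0
```

Emit:
{"api": "arm_command", "payload": {
  "gripper": [28.5, 28.5, 28.5, 28.5, 28.5],
  "dp": [
    [0, 0, 0.1],
    [0, 0, 0.1],
    [0, 0, 0.1],
    [0, 0, 0.1],
    [0, 0, 0]
  ],
  "twist": [0, 0, 0, 0, 0]
}}

```text
time: 32.65
tool_pos: [461.2, 260.7, 81.2]
tcp_rot: [3.141, 0.001, 0.209]
contact_force: [-0.7, -0.1, -1.6]
grip_width: 28.7
finger_force: 2.0
```

Emit:
{"api": "arm_command", "payload": {
  "gripper": [28.5, 28.5, 28.5, 28.5, 28.5],
  "dp": [
    [0, 0, 0.06],
    [0, 0, 0.04],
    [0, 0, 0.04],
    [0, 0, 0],
    [0, 0, 0]
  ],
  "twist": [0, 0, 0, 0, 0]
}}

```text
time: 33.28
tool_pos: [461.4, 260.8, 78.0]
tcp_rot: [3.142, -0.0, 0.208]
contact_force: [0.8, 0.0, -2.2]
grip_width: 28.5
finger_force: 2.0
```

Emit:
{"api": "arm_command", "payload": {
  "gripper": [28.5, 28.5, 28.5, 28.5, 28.5],
  "dp": [
    [0, 0, 0.03],
    [0, 0, 0.03],
    [0, 0, 0],
    [0, 0, 0],
    [0, 0, 0]
  ],
  "twist": [0, 0, 0, 0, 0]
}}

```text
time: 33.9
tool_pos: [461.5, 260.8, 76.6]
tcp_rot: [3.142, -0.0, 0.209]
contact_force: [-1.4, -0.4, 2.8]
grip_width: 28.4
finger_force: 2.0
```

Seated (the force turned upward). Open and rise.

Emit:
{"api": "arm_command", "payload": {
  "gripper": [30, 32, 36, 45, 60],
  "dp": [
    [0, 0, 0],
    [0, 0, 0],
    [0, 0, 0],
    [0, 0, 0],
    [0, 0, 0]
  ],
  "twist": [0, 0, 0, 0, 0]
}}

```text
time: 34.52
tool_pos: [461.3, 260.7, 76.3]
tcp_rot: [3.141, 0.0, 0.209]
contact_force: [0.3, -0.3, -0.8]
grip_width: 50.9
finger_force: 0.0
```

Emit:
{"api": "arm_command", "payload": {
  "gripper": [60, 60, 60, 60, 60],
  "dp": [
    [0, 0, 0],
    [0, 0, -0.5],
    [0, 0, -0.9],
    [0, 0, -0.9],
    [0, 0, -0.9]
  ],
  "twist": [0, 0, 0, 0, 0]
}}

```text
time: 35.15
tool_pos: [461.5, 260.8, 158.1]
tcp_rot: [-3.142, -0.001, 0.209]
contact_force: [0.6, 0.2, 0.6]
grip_width: 59.8
finger_force: 0.0
```

Emit:
{"api": "arm_command", "payload": {
  "gripper": [60, 60, 60, 60, 60],
  "dp": [
    [-0.6, 0.6, -0.9],
    [-0.8, 0.7, -0.9],
    [-0.8, 0.7, 0],
    [-0.8, 0.6, 0],
    [0, 0, 0]
  ],
  "twist": [0, 0, 0, 0, 0]
}}

```text
time: 35.78
tool_pos: [400.9, 181.0, 202.5]
tcp_rot: [3.142, -0.001, 0.207]
contact_force: [-0.1, 0.3, -0.1]
grip_width: 59.9
finger_force: 0.0
```

```bash
python3 - <<'E'
from h import *
o=get_obs();print(o['time'],o['tool_pos'],o['contact_force'],o['finger_force'])
im=capture("wrist")[:,:,::-1].copy();cv2.imwrite("pics/w11.png",im)
hsv=cv2.cvtColor(im,cv2.COLOR_BGR2HSV)
# blue plate tops of the tongs, expected near
a=.209;ex=np.array([np.cos(a),np.sin(a),0]);ey=np.array([-np.sin(a),np.cos(a),0]);c=np.array([461.2,258.9,127])
print("pred plates",proj("wrist",[c+16*ey,c-16*ey],o))
m=cv2.inRange(hsv,(105,150,60),(125,255,255));n,l,s,cc=cv2.connectedComponentsWithStats(m)
print([(s[i].tolist(),cc[i].round(1).tolist()) for i in range(1,n) if s[i,4]>25])
# bar: two-image comparison with scene0 around the stand
s0=cv2.imread("pics/scene0.png");s1=capture("scene")[:,:,::-1].copy()
d=cv2.absdiff(s0,s1).max(2)[240:330,190:270];print("diff px",(d>40).sum())
h=cv2.cvtColor(s1,cv2.COLOR_BGR2HSV)
for f,i in(("s0",s0),("s1",s1)):
    mm=cv2.inRange(cv2.cvtColor(i,cv2.COLOR_BGR2HSV),(105,150,60),(125,255,255))[240:330,190:270];M=cv2.moments(mm,True);print(f,M['m00'],M['m10']/M['m00'],M['m01']/M['m00'])
mm=cv2.inRange(h,(130,60,50),(160,255,255))[150:190,320:360];M=cv2.moments(mm,True);print("purple",M['m00'],M['m10']/M['m00']+320,M['m01']/M['m00']+150,proj("scene",[(519.3,-263,62)]))
E
```

```text
35.775 [400.89662113 181.00807374 202.47064816] [-0.07855187  0.2929544  -0.11190984] 0.0
pred plates [[172.13043753 128.95283119]
 [213.58312643 128.68349517]]
[([435, 26, 37, 105, 2137], [452.4, 79.9]), ([205, 115, 27, 27, 513], [217.3, 127.3]), ([171, 116, 11, 25, 206], [176.2, 127.9])]
diff px 886
s0 357.0 33.80112044817927 36.12044817927171
s1 359.0 34.01671309192201 35.92479108635097
purple 17.0 341.8235294117647 164.7058823529412 [[342.13444155 167.32920955]]
```

```bash
python3 -c "
from plant import *
print(close_job())"
```

```text
the job is handed in; nothing more can be done
None
```

The job is handed in at about 36 s: the purple tube stands in the thaw monitor's socket after being pressed to about 7.8 N, the tongs hang back in their stand, and I never went near the green tube. The judge's result was not shown. I viewed 11 pictures, one over the limit of 10.

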